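# Strip the gearbox shaft onto its parts stands

## Task

Strip the gearbox shaft that stands in the blue holding block: take off the black collar, the brass spacer, the ball bearing and the gear, and put each over the pin of its own parts stand, lying flat on the seat: collar on white, spacer on yellow, bearing on blue, gear on red. Lower every part onto its seat rather than dropping it.

Things in the scene. Friction and masses are not known exactly. Their poses are not given: they have to be found in the camera images.
- shaft_block: gearbox shaft upright in a fixed blue base, 110 x 110 x 10 mm. Origin: centre of the base's underside, z up. On that axis: shoulder carrying the stack at 26 mm, then bare steel shaft 22 mm thick, its end at 74 mm. On it from the top down: collar, spacer, bearing, gear, each narrower than the next, sliding freely with 1.5 mm play all round; stack top at 80 mm.
- collar: shaft collar, black steel, topmost and narrowest; its set screws are already slack; loose ring 34 mm outside, 13 mm thick, 25 mm bore right through, about 60 g; lifts straight up off the shaft. Origin: centre of its underside, z = its axis, up. At the start its underside is 67 mm above shaft_block's origin.
- spacer: spacer, plain yellow brass, second from the top; loose ring 43 mm outside, 12 mm thick, 25 mm bore right through, about 100 g; lifts straight up off the shaft. Origin: centre of its underside, z = its axis, up. At the start its underside is 55 mm above shaft_block's origin.
- bearing: ball bearing, bright steel races with a black shield between, third from the top; loose ring 54 mm outside, 14 mm thick, 25 mm bore right through, about 140 g; lifts straight up off the shaft. Origin: centre of its underside, z = its axis, up. At the start its underside is 41 mm above shaft_block's origin.
- gear: spur gear, steel, toothed rim, lowest and widest; may be gripped across the teeth; loose ring 68 mm outside, 15 mm thick, 25 mm bore right through, about 260 g; lifts straight up off the shaft. Origin: centre of its underside, z = its axis, up. At the start its underside is 26 mm above shaft_block's origin.
- collar_stand: fixed parts stand for the collar: black square base 84 x 84 x 10 mm, white round seat 40 mm across (3 mm wider all round than the part), upright steel pin in the middle, 10 mm thick with a tapered nose. Origin: centre of the base's underside, z up; on that axis the seat's top is at 14 mm, the pin's tip at 34 mm.
- spacer_stand: fixed parts stand for the spacer: black square base 84 x 84 x 10 mm, yellow round seat 49 mm across (3 mm wider all round than the part), upright steel pin in the middle, 10 mm thick with a tapered nose. Origin: centre of the base's underside, z up; on that axis the seat's top is at 14 mm, the pin's tip at 34 mm.
- bearing_stand: fixed parts stand for the bearing: black square base 84 x 84 x 10 mm, blue round seat 60 mm across (3 mm wider all round than the part), upright steel pin in the middle, 10 mm thick with a tapered nose. Origin: centre of the base's underside, z up; on that axis the seat's top is at 14 mm, the pin's tip at 34 mm.
- gear_stand: fixed parts stand for the gear: black square base 84 x 84 x 10 mm, red round seat 74 mm across (3 mm wider all round than the part), upright steel pin in the middle, 10 mm thick with a tapered nose. Origin: centre of the base's underside, z up; on that axis the seat's top is at 14 mm, the pin's tip at 34 mm.
There are look-alikes about, which are no part of the job. Of the things like the spacer, leave any that is green or purple; of the rest the larger one is meant.

How it is judged:
By the outcome, as a careful person would: the job done as asked, in the order asked, and still so for the second after the job is handed in, with the robot touching nothing.
It also fails if it takes over 96 s, if anything falls off the work surface, if the arm or the gripper's body presses on something with over 40 N, if the wrist force passes 120 N, or if a joint passes its speed limit or range.

## Robot

A 6-joint arm with a two-finger parallel gripper is mounted at the origin on a cart in front of the work surface, level with it; the furniture and walls round the work are solid. World frame = base frame: x ahead of the robot, y to its left, z up, the work surface at z = 0. Lengths are in m, angles in rad, forces in N, time in s.
With the tool pointing down it reaches from about 0.35 to 0.775 m from the base axis. Payload 5.5 kg.
Tool frame: the origin (TCP) lies at the very end of the fingers, on their centre line; the grasp point (between the pads) lies 19 mm behind it; z points along the fingers, y is the line along which they close (so a half turn about z gives the same grasp; the last joint's range is limited). The gripper opens to 85 mm and grips with 20 to 120 N. Pads are 22 mm wide; open, the fingers measure 114 mm over their backs; the gripper's body (76 mm by 85 mm) begins 54 mm behind the grasp point. The pads swing forward as they close: fully open they stand 13 mm farther back than shut.
Start: joints at [0.972, 0.313, 0.046, 1.304, 0, 1.431], TCP at [0.255, 0.516, 0.231] pointing down, gripper open.
Joint ranges: [-2.76, 2.76], [-0.86, 1.69], [-1.03, 1.26], [-2.2, 2.34], [-1.47, 1.5], [-3.14, 3.14]. Speed limits (rad/s): [2.57, 2.57, 3.14, 3.14, 3.14, 3.14].

## Interface

Orientations are given as a unit quaternion [w, x, y, z].
In Python, from workcell import get_state, read_camera, hand_in gives the robot as it stands.
- The arm moves only by the tool send_rows, never from a script. Its argument "increments" is a list of rows, each an object of numbers: "dx", "dy", "dz": the shift along the world's x, y, z in units of 25 mm (1.0 is 25 mm); "roll": the turn about the world's z in units of 8 degrees (1.0 is 8 degrees); "claw": the opening, from -1 (shut) to 1 (fully open). In form: [{"dx": .., "dy": .., "dz": .., "roll": .., "claw": ..}, ...]. A call has exactly 5 rows; each row is the pose to reach, as a shift and turn from the pose commanded when the call began; what a row does not reach only later rows make up. A row lasts 1/8 s, in which the tool goes at most 62.5 mm and 10.7 degrees, less where a joint would pass 70% of its speed; a pose out of reach is approached as far as the arm can. A call with a gripper value outside its range is refused whole. The fingers move at their own pace and stop on an object; "grip_force" is the grip in N (left out, the last holds). Time passes only in rows, so rows that repeat a pose let the fingers close, or fill a call up. It gives the time, the measured TCP pose, the force, the opening and the grip force at its end, in the units of the state.
- get_state(): the state, without advancing time (a new reading comes with each control period).
- read_camera(name): name is "scene" or "top" or "wrist"; returns a dict with "image" (400x640x3 uint8, blue, green, red), "fx", "fy", "cx", "cy" (pixels), "world_to_cam" (4x4, takes a point from world to camera coordinates). Camera axes: x right, y up, looking along -z (the intrinsics and any distortion apply to the point x, -y, -z); pixel columns grow to the right and rows downward; lengths in m; the calibration is good to about 2 mm. A picture is of the moment at which its call begins. There is no depth.
- hand_in(): hands the job in; it is judged then, once.
The state is a dict: "clock": time; "joint_pos": joint angles; "qvel": joint speeds; "tau": joint torques, N m; "tcp_pos": TCP position; "orientation": TCP orientation; "wrist_force": force on the tool from outside, world axes, zero at the start; "ft_torque": the same for the moment, N m; "finger_gap": finger opening in m; "grip_force": force on a finger pad.
Only numpy, scipy, OpenCV 4.12 (cv2) and the standard library are available. Lean on these libraries where they do the work, as an engineer would, in place of code of your own. Each camera call takes 0.05 s, during which the arm holds its last target. There are 200 camera calls.

## Working session

There is one attempt and no reset: what is moved stays moved. The work goes in short steps, Python scripts to look and compute and a tool call to move; the robot and the scene stay as the last step left them, time stands still between calls to the robot, and variables do not carry over. Pictures are saved under pics/ and viewed, at most 16 in all, crops included, and the job is handed in when it is done.

Besides the shell and the picture viewer there is one more tool, called after "Emit:" by a JSON object that holds its "fn" and its "kwargs", one argument or row to a line. send_rows: Moves the arm, as the interface text tells. Its arguments: {"type":"object","properties":{"increments":{"type":"array","items":{"type":"object","properties":{"dx":{"type":"number"},"dy":{"type":"number"},"dz":{"type":"number"},"roll":{"type":"number"},"claw":{"type":"number"}}}},"grip_force":{"type":"number"}},"required":["increments"]}

```bash
mkdir -p pics; ls
python3 - <<'E'
from workcell import *
import cv2,pickle
d={}
for n in ("scene","top","wrist"):
    c=read_camera(n); d[n]=c; cv2.imwrite(f"pics/{n}0.png",c["image"])
    print(n,[k for k in c],c["fx"],c["fy"],c["cx"],c["cy"],c["world_to_cam"].tolist() if hasattr(c["world_to_cam"],'tolist') else c["world_to_cam"])
pickle.dump(d,open("d0.pkl","wb"))
print(get_state())
E
```

```text
pics
scene ['image', 'fx', 'fy', 'cx', 'cy', 'world_to_cam'] 367.33739282842515 367.33739282842515 319.15448438439375 199.14542308294142 [[0.8002478244267994, -0.5996245063213659, 0.0073396811261064185, -0.48813903162071465], [0.24778197980376432, 0.34178156519487696, 0.9065260350246249, -0.17741998358885153], [-0.5460837939224178, -0.7236268465941538, 0.4220861012915493, -0.6493145844474012], [0.0, 0.0, 0.0, 1.0]]
top ['image', 'fx', 'fy', 'cx', 'cy', 'world_to_cam'] 361.50407185403446 361.50407185403446 323.01104999677113 197.0798285237288 [[0.0038796950069688507, -0.9998832273898963, 0.014781053785766409, -0.07964551092626228], [0.9807261465716365, 0.006692036619015989, 0.19527273766872602, -0.5410769887171], [-0.19534885051466838, 0.0137385672562523, 0.9806375876807617, -0.827038703189781], [0.0, 0.0, 0.0, 1.0]]
wrist ['image', 'fx', 'fy', 'cx', 'cy', 'world_to_cam'] 323.5766631309439 323.5766631309439 316.7714186994885 200.20542123237524 [[0.44286065140080394, 0.8965881689130768, -0.0020245508026594397, -0.5745894041426495], [-0.8598164560792707, 0.42405540649286505, -0.28441637
[... 154 characters left out ...]
, 'joint_pos': array([9.72409023e-01, 3.13822229e-01, 4.52435350e-02, 1.30359076e+00,
       3.97483847e-06, 1.43122213e+00]), 'qvel': array([-1.46395604e-03, -1.28037596e-03,  4.54031044e-03,  1.49582564e-04,
        6.18532800e-04, -9.66044933e-05]), 'tau': array([ 2.40273323e-03, -4.81066561e+01,  2.98815161e+01,  1.38743626e-02,
       -3.14744284e-05,  1.34370723e-05]), 'tcp_pos': array([0.25443854, 0.51522151, 0.2306184 ]), 'orientation': array([-2.49472162e-04,  2.27399612e-01,  9.73801286e-01, -6.39635529e-04]), 'wrist_force': array([-0.07181894,  0.33210612, -0.73860856]), 'ft_torque': array([0.00921287, 0.00867428, 0.03234032]), 'grip_force': 0.0, 'finger_gap': 0.08545429635290736}
```

View pics/top0.png

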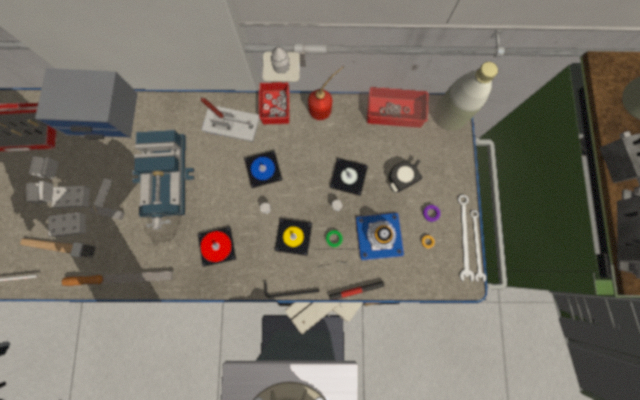

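View pics/scene0.png

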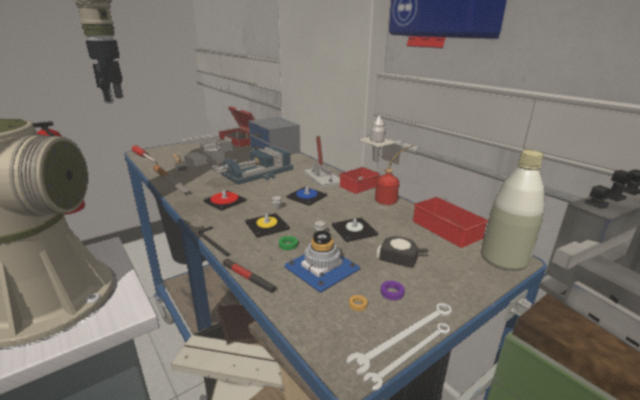

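Top view: stands are at red (216,246), yellow (293,237), blue (263,168) and white (349,177). The shaft block is at (381,235), with loose decoy rings at (334,238), (431,212) and (428,241). The scene view confirms this.

```bash
cat > h.py <<'E'
import numpy as np, cv2
def ray(c,u,v,z):
    T=np.array(c["world_to_cam"]); R=T[:3,:3]; o=-R.T@T[:3,3]
    d=R.T@np.array([(u-c["cx"])/c["fx"],-(v-c["cy"])/c["fy"],-1])
    return o+d*(z-o[2])/d[2]
def proj(c,p):
    T=np.array(c["world_to_cam"]); q=T[:3,:3]@np.array(p)+T[:3,3]
    return c["cx"]+c["fx"]*q[0]/-q[2], c["cy"]-c["fy"]*q[1]/-q[2]
H={"red":[((0,150,90),(8,255,255)),((172,150,90),(180,255,255))],"yellow":[((22,150,100),(35,255,255))],
   "blue":[((100,140,60),(125,255,255))],"white":[((0,0,170),(180,60,255))],
   "orange":[((10,100,80),(22,255,255))]}
def blobs(c,col,amin=60):
    hsv=cv2.cvtColor(c["image"],cv2.COLOR_BGR2HSV); m=0
    for a,b in H[col]: m=m|cv2.inRange(hsv,a,b)
    out=[]
    for k in cv2.findContours(m,cv2.RETR_EXTERNAL,cv2.CHAIN_APPROX_NONE)[0]:
        h=cv2.convexHull(k); M=cv2.moments(h)
        if M["m00"]>amin: out.append((M["m10"]/M["m00"],M["m01"]/M["m00"],M["m00"],cv2.boundingRect(h)))
    return out
E
python3 - <<'E'
from h import *; import pickle
d=pickle.load(open("d0.pkl","rb"))
for n in ("top","scene"):
    for col in H:
        for b in blobs(d[n],col):
            if n=="top" and not(190<b[0]<450 and 140<b[1]<280): continue
            if n=="scene" and not(190<b[0]<400 and 170<b[1]<310): continue
            z=.014 if col!="orange" else .067
            p=ray(d[n],b[0],b[1],z if not(col=="blue" and b[2]>(900 if n=="top" else 800)) else .01)
            print(n,col,np.round(b[:3],1),b[3],np.round(p,4))
im=d["top"]["image"]
cv2.imwrite("pics/c1.png",cv2.resize(im[140:280,190:450],None,fx=3,fy=3,interpolation=cv2.INTER_CUBIC))
for n in d:
    T=d[n]["world_to_cam"];print(n,-T[:3,:3].T@T[:3,3])
E
```

```text
top red [215.5 246.1 780.5] (200, 230, 32, 33) [0.4242 0.188  0.014 ]
top yellow [293.  236.4 341.5] (283, 226, 21, 22) [ 0.4491 -0.003   0.014 ]
top blue [ 379.   236.  1737.5] (357, 214, 46, 45) [ 0.4515 -0.2186  0.01  ]
top blue [262.4 168.  477. ] (250, 156, 26, 25) [0.6251 0.0798 0.014 ]
top white [382.9 246.1  89. ] (373, 242, 20, 8) [ 0.4262 -0.2268  0.014 ]
top white [348.7 175.7 139. ] (342, 169, 14, 14) [ 0.6063 -0.1436  0.014 ]
top white [405.3 173.9 176. ] (398, 167, 16, 15) [ 0.6121 -0.2902  0.014 ]
top orange [427.6 241.2 147.5] (421, 234, 14, 15) [ 0.4347 -0.3231  0.067 ]
top orange [383.  233.8 226. ] (375, 225, 17, 18) [ 0.4515 -0.2184  0.067 ]
scene red [240.2 270.7  81. ] (232, 265, 17, 13) [ 0.3103 -0.1461  0.014 ]
scene red [223.9 197.8 234. ] (210, 192, 28, 12) [0.4226 0.1865 0.014 ]
scene red [ 371.7  184.7 1325.5] (341, 169, 57, 35) [0.8182 0.0155 0.014 ]
scene yellow [266.4 221.8 166.5] (257, 217, 20, 11) [ 0.4485 -0.0033  0.014 ]
scene blue [306.2 193.4 109. ] (297, 190, 20, 8) [0.6227 0.0783 0.014 ]
scene white [400.  243.6 133. ] (391, 239, 19, 10) [ 0.6342 -0.2612  0.014 ]
scene white [354.  226.4  78.5] (347, 223, 15, 8) [ 0.6045 -0.1447  0.014 ]
scene orange [357.9 302.5 222.5] (349, 295, 19, 16) [ 0.3879 -0.392   0.067 ]
scene orange [322.  244.2 206.5] (312, 239, 21, 12) [ 0.4436 -0.2302  0.067 ]
scene [ 0.0800135  -0.70192271  0.43848528]
top [ 0.36939629 -0.06465298  0.91786007]
wrist [0.18950144 0.54810029 0.37221456]
```

View pics/c1.png

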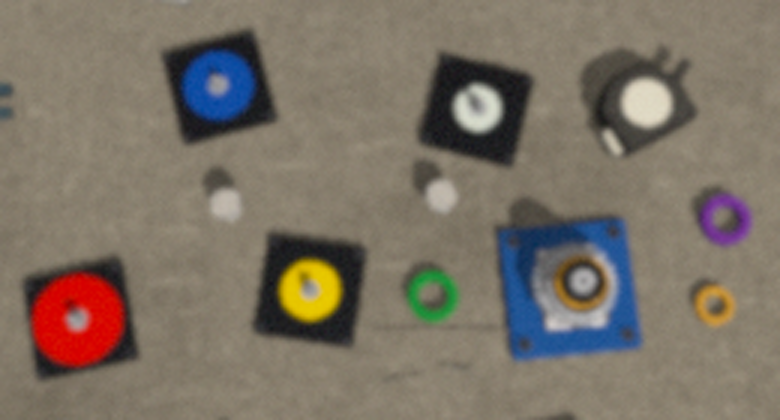

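View pics/wrist0.png

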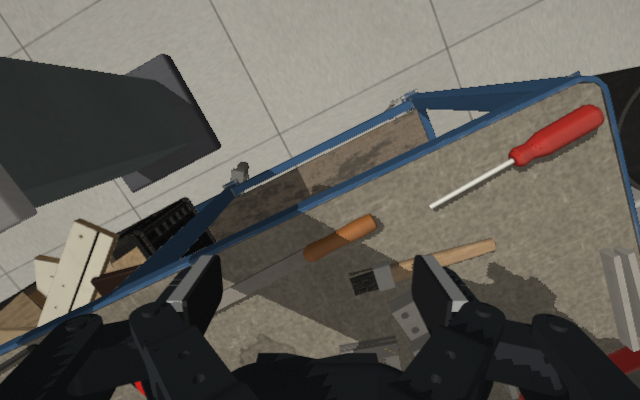

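Both views agree on the seats to about 2 mm. I'm moving above the block for a close wrist view.

Emit:
{"fn": "send_rows", "kwargs": {
  "increments": [
    {"dx": 0.5,"dy": -1.95,"roll": 0.2,"claw": 1},
    {"dx": 1.0,"dy": -3.9,"roll": 0.4,"claw": 1},
    {"dx": 1.6,"dy": -5.9,"roll": 0.6,"claw": 1},
    {"dx": 2.1,"dy": -7.8,"roll": 0.9,"claw": 1},
    {"dx": 2.6,"dy": -9.8,"roll": 1.1,"claw": 1}
  ],
  "grip_force": 40
}}

```text
schema error: expected keys dx, dy, dz, roll, claw
```

Emit:
{"fn": "send_rows", "kwargs": {
  "increments": [
    {"dx": 0.5,"dy": -1.95,"roll": 0.2,"claw": 1},
    {"dx": 1.0,"dy": -3.9,"roll": 0.4,"claw": 1},
    {"dx": 1.6,"dy": -5.9,"roll": 0.6,"claw": 1},
    {"dx": 2.1,"dy": -7.8,"roll": 0.9,"claw": 1},
    {"dx": 2.6,"dy": -9.8,"roll": 1.1,"claw": 1}
  ]
}}

```text
schema error: expected keys dx, dy, dz, roll, claw
```

Emit:
{"fn": "send_rows", "kwargs": {
  "increments": [
    {"dx": 0.7,"dy": -2.4,"dz": -0.4,"roll": 0.3,"claw": 1},
    {"dx": 1.3,"dy": -4.8,"dz": -0.8,"roll": 0.6,"claw": 1},
    {"dx": 2.0,"dy": -7.3,"dz": -1.2,"roll": 0.9,"claw": 1},
    {"dx": 2.7,"dy": -9.7,"dz": -1.2,"roll": 1.08,"claw": 1},
    {"dx": 2.7,"dy": -9.7,"dz": -1.2,"roll": 1.08,"claw": 1}
  ]
}}

```text
clock: 0.78
tcp_pos: [0.3226, 0.2697, 0.2011]
orientation: [-0.0, 0.156, 0.988, -0.0]
wrist_force: [-0.2, 0.3, 0.0]
finger_gap: 0.0852
grip_force: 0.0
```

Run:
```python
from workcell import *
from h import *; import pickle
c=read_camera("wrist"); pickle.dump(c,open("w1.pkl","wb"))
cv2.imwrite("pics/w1.png",c["image"])
s=get_state(); print(s["clock"],s["tcp_pos"],s["orientation"],s["joint_pos"])
print(proj(c,s["tcp_pos"]),proj(c,(.4515,-.2185,.08)))
for col in ("blue","orange","yellow"):
    for b in blobs(c,col,300): print(col,np.round(b[:3],1),b[3],ray(c,b[0],b[1],.01 if col=="blue" else .067))
```

```text
0.825 [0.32262428 0.27109756 0.20128899] [-4.01268550e-05  1.55587367e-01  9.87822133e-01 -5.22708652e-05] [ 5.07851624e-01  2.95262124e-02 -3.73557123e-01  1.16784062e+00
 -3.28626018e-05  8.20295694e-01]
(np.float64(318.38621770362494), np.float64(260.49463225780977)) (np.float64(-75.02260346915057), np.float64(437.1143879241806))
blue [  6.9 360.2 397. ] (0, 340, 20, 38) [ 0.42687825 -0.17408051  0.01      ]
orange [ 548.3  120.4 2220. ] (498, 95, 102, 52) [0.32488061 0.47078415 0.067     ]
```

View pics/w1.png

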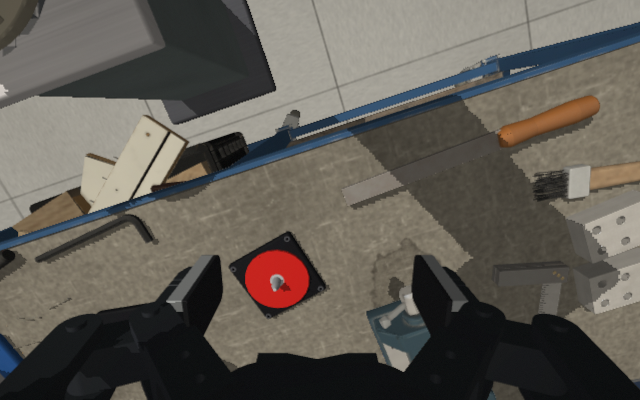

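The wrist view shows the red stand at (277,279). Two calls were refused because a key was missing, so I'm continuing from here.

Emit:
{"fn": "send_rows", "kwargs": {
  "increments": [
    {"dx": 0.5,"dy": -1.96,"dz": 0,"roll": 0.22,"claw": 1},
    {"dx": 1.0,"dy": -3.9,"dz": 0,"roll": 0.45,"claw": 1},
    {"dx": 1.5,"dy": -5.9,"dz": 0,"roll": 0.67,"claw": 1},
    {"dx": 2.0,"dy": -7.8,"dz": 0,"roll": 0.9,"claw": 1},
    {"dx": 2.6,"dy": -9.8,"dz": 0,"roll": 1.12,"claw": 1}
  ],
  "grip_force": 40
}}

```text
clock: 1.45
tcp_pos: [0.388, 0.0278, 0.2015]
orientation: [0.001, 0.074, 0.997, 0.0]
wrist_force: [0.4, 1.1, 0.0]
finger_gap: 0.0853
grip_force: 0.0
```

Emit:
{"fn": "send_rows", "kwargs": {
  "increments": [
    {"dx": 0.6,"dy": -2.4,"dz": 0,"roll": 0.28,"claw": 1},
    {"dx": 1.3,"dy": -4.8,"dz": 0,"roll": 0.56,"claw": 1},
    {"dx": 2.0,"dy": -7.3,"dz": 0,"roll": 0.84,"claw": 1},
    {"dx": 2.6,"dy": -9.8,"dz": 0,"roll": 1.12,"claw": 1},
    {"dx": 2.6,"dy": -9.8,"dz": 0,"roll": 1.12,"claw": 1}
  ]
}}

```text
clock: 2.08
tcp_pos: [0.4542, -0.22, 0.2006]
orientation: [0.0, -0.001, 1.0, -0.0]
wrist_force: [0.2, 0.8, -0.3]
finger_gap: 0.0852
grip_force: 0.0
```

Run:
```python
from workcell import *
from h import *; import pickle
c=pickle.load(open("w1.pkl","rb"))
for b in blobs(c,"red",300): print("red",np.round(b[:3],1),b[3],ray(c,b[0],b[1],.014))
c=read_camera("wrist"); pickle.dump(c,open("w2.pkl","wb"))
cv2.imwrite("pics/w2.png",c["image"])
s=get_state(); print(s["clock"],s["tcp_pos"],s["orientation"],s["joint_pos"])
print(proj(c,s["tcp_pos"]),proj(c,(.4515,-.2185,.08)))
for col in ("blue","orange","yellow"):
    for b in blobs(c,col,300): print(col,np.round(b[:3],1),b[3],ray(c,b[0],b[1],.01 if col=="blue" else .067))
```

```text
red [ 276.6  278.7 2892. ] (245, 250, 64, 58) [0.42098178 0.1897578  0.014     ]
2.125 [ 0.45338029 -0.21824151  0.20058568] [-1.46689660e-04 -1.49204096e-03  9.99998829e-01  3.08600922e-04] [-6.08501739e-01  1.86985481e-01 -1.95804909e-01  1.18859998e+00
  3.37824483e-04 -6.11485923e-01]
(np.float64(319.04128221429977), np.float64(259.110426685595)) (np.float64(317.89413350800527), np.float64(190.97255432053595))
blue [ 572.   310.6 1239. ] (544, 294, 51, 38) [0.61700068 0.08495431 0.01      ]
blue [  317.3   169.3 10395. ] (260, 115, 112, 110) [ 0.44683295 -0.21891932  0.01      ]
orange [ 317.1  185.1 1811.5] (293, 161, 49, 49) [ 0.44963786 -0.21920788  0.067     ]
orange [200.8 159.5 770. ] (185, 144, 32, 32) [ 0.42733763 -0.31879157  0.067     ]
yellow [ 526.5  170.8 1741. ] (502, 148, 50, 47) [ 0.43657096 -0.03829887  0.067     ]
```

View pics/w2.png

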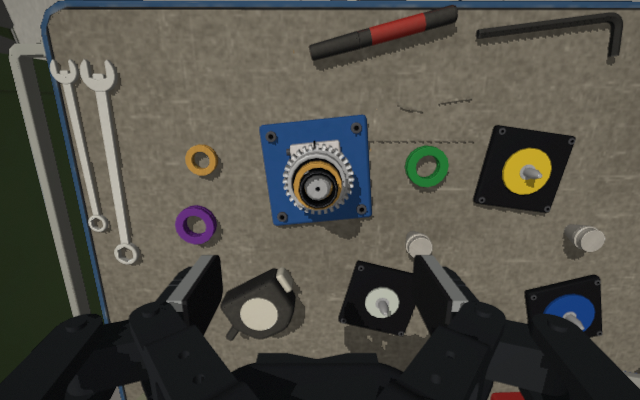

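The wrist view shows the stack at (317,186) with the spacer ring clearly visible, under the gripper. All three cameras agree to about 2 mm. Descending to the collar.

Emit:
{"fn": "send_rows", "kwargs": {
  "increments": [
    {"dx": -0.1,"dy": 0,"dz": -2,"roll": 0,"claw": 0.6},
    {"dx": -0.1,"dy": 0,"dz": -4,"roll": 0,"claw": 0.4},
    {"dx": -0.1,"dy": 0,"dz": -4.8,"roll": 0,"claw": 0.3},
    {"dx": -0.1,"dy": 0,"dz": -5.26,"roll": 0,"claw": 0.2},
    {"dx": -0.1,"dy": 0,"dz": -5.26,"roll": 0,"claw": 0.2}
  ],
  "grip_force": 40
}}

```text
clock: 2.75
tcp_pos: [0.4498, -0.2156, 0.0696]
orientation: [-0.0, -0.003, 1.0, 0.0]
wrist_force: [-0.6, -1.2, 0.4]
finger_gap: 0.051
grip_force: 0.0
```

Run:
```python
from workcell import *
from h import *
c=read_camera("wrist"); cv2.imwrite("pics/w3.png",cv2.resize(c["image"][130:400,120:520],None,fx=2,fy=2))
s=get_state(); print(s["clock"],s["tcp_pos"],s["wrist_force"],s["finger_gap"])
```

```text
2.8 [ 0.45026277 -0.21625574  0.0704233 ] [ 0.01613633 -0.21189515  0.15984399] 0.050992156143436926
```

View pics/w3.png

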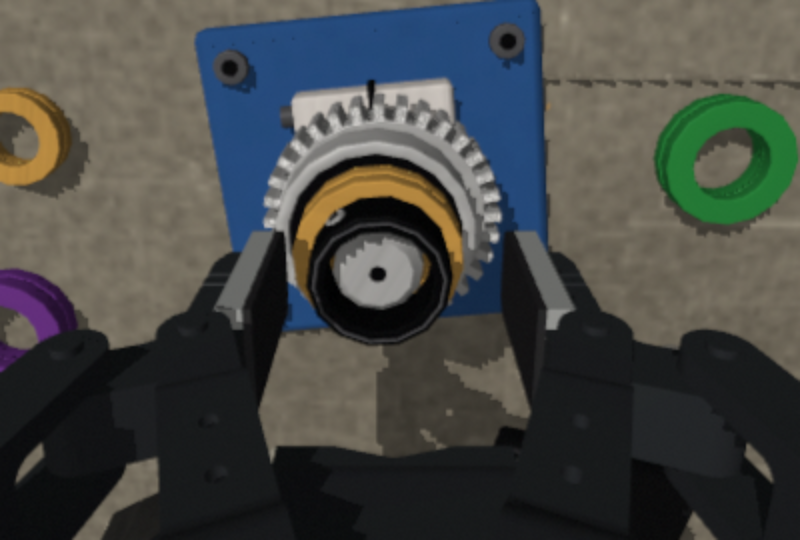

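The pads straddle the collar, but its centre (379,280 in the crop) sits left of the finger centre line (about 396). I'll calculate the correction.

Run:
```python
from workcell import *
from h import *
c=read_camera("wrist"); s=get_state(); p=s["tcp_pos"]; print(p)
g=cv2.cvtColor(c["image"],cv2.COLOR_BGR2GRAY)
for u,v in ((379,280),(377,273)):
    print(ray(c,120+u/2,130+v/2,.08 if u==379 else .074))
print(np.array(proj(c,p))*2-[240,260])
```

```text
[ 0.45057042 -0.21676857  0.0708528 ]
[ 0.45010273 -0.21894104  0.08      ]
[ 0.45154625 -0.21954724  0.074     ]
[388.83698895 263.14581973]
```

Emit:
{"fn": "send_rows", "kwargs": {
  "increments": [
    {"dx": 0.02,"dy": -0.07,"dz": -0.03,"roll": 0,"claw": 0.2},
    {"dx": 0.02,"dy": -0.07,"dz": -0.03,"roll": 0,"claw": -0.2},
    {"dx": 0.02,"dy": -0.07,"dz": -0.03,"roll": 0,"claw": -1},
    {"dx": 0.02,"dy": -0.07,"dz": -0.03,"roll": 0,"claw": -1},
    {"dx": 0.02,"dy": -0.07,"dz": -0.03,"roll": 0,"claw": -1}
  ],
  "grip_force": 40
}}

```text
clock: 3.48
tcp_pos: [0.4508, -0.2191, 0.0702]
orientation: [0.001, -0.002, 1.0, -0.0]
wrist_force: [-0.9, 0.8, 5.1]
finger_gap: 0.0326
grip_force: 39.1
```

Emit:
{"fn": "send_rows", "kwargs": {
  "increments": [
    {"dx": 0,"dy": 0,"dz": 0,"roll": 0,"claw": -1},
    {"dx": 0,"dy": 0,"dz": 0,"roll": 0,"claw": -1},
    {"dx": 0,"dy": 0,"dz": 0.3,"roll": 0,"claw": -1},
    {"dx": 0,"dy": 0,"dz": 0.6,"roll": 0,"claw": -1},
    {"dx": 0,"dy": 0,"dz": 1.0,"roll": 0,"claw": -1}
  ]
}}

```text
clock: 4.1
tcp_pos: [0.45, -0.2187, 0.0946]
orientation: [-0.0, -0.002, 1.0, 0.0]
wrist_force: [-1.1, 0.3, -0.5]
finger_gap: 0.0322
grip_force: 39.7
```

Collar gripped. Lifting and carrying it to above the white stand.

Emit:
{"fn": "send_rows", "kwargs": {
  "increments": [
    {"dx": 0,"dy": 0,"dz": 1.6,"roll": 0,"claw": -1},
    {"dx": 1.6,"dy": 0.8,"dz": 1.8,"roll": 0,"claw": -1},
    {"dx": 3.4,"dy": 1.65,"dz": 1.8,"roll": 0,"claw": -1},
    {"dx": 5.2,"dy": 2.5,"dz": 1.2,"roll": 0,"claw": -1},
    {"dx": 6.2,"dy": 3.0,"dz": 0.8,"roll": 0,"claw": -1}
  ],
  "grip_force": 40
}}

```text
clock: 4.72
tcp_pos: [0.6072, -0.1425, 0.1141]
orientation: [0.0, -0.003, 1.0, -0.0]
wrist_force: [-0.5, -0.4, 0.1]
finger_gap: 0.0322
grip_force: 39.9
```

Emit:
{"fn": "send_rows", "kwargs": {
  "increments": [
    {"dx": 0,"dy": 0,"dz": 0,"roll": 0,"claw": -1},
    {"dx": 0,"dy": 0,"dz": 0,"roll": 0,"claw": -1},
    {"dx": 0,"dy": 0,"dz": 0,"roll": 0,"claw": -1},
    {"dx": 0,"dy": 0,"dz": 0,"roll": 0,"claw": -1},
    {"dx": 0,"dy": 0,"dz": 0,"roll": 0,"claw": -1}
  ]
}}

```text
clock: 5.35
tcp_pos: [0.6049, -0.1442, 0.1146]
orientation: [0.0, -0.002, 1.0, -0.0]
wrist_force: [-0.8, 0.8, -0.8]
finger_gap: 0.0317
grip_force: 39.9
```

Run:
```python
from workcell import *
from h import *; import pickle
w=pickle.load(open("w2.pkl","rb"))
for n,z in (("white",.014),("yellow",.014)):
    for b in blobs(w,n,150): print("w2",n,np.round(b[:3],1),b[3],ray(w,b[0],b[1],z))
c=read_camera("wrist"); s=get_state(); print(s["clock"],s["tcp_pos"])
for b in blobs(c,"white",150): print("now",np.round(b[:3],1),b[3],ray(c,b[0],b[1],.014))
cv2.imwrite("pics/w4.png",c["image"])
```

```text
w2 white [258.6 313.9 867. ] (241, 299, 36, 31) [ 0.61956734 -0.28794059  0.014     ]
w2 white [381.5 302.4 675.5] (366, 289, 32, 28) [ 0.60360726 -0.14361675  0.014     ]
w2 white [ 96.4 222.9 174.5] (89, 216, 16, 15) [ 0.50538544 -0.45776266  0.014     ]
w2 white [300.2 149.4 189.5] (290, 144, 22, 13) [ 0.4256028 -0.2362548  0.014    ]
w2 white [ 114.8  187.9 2472.5] (96, 92, 40, 171) [ 0.46627378 -0.43098346  0.014     ]
w2 white [ 79.9 145.9 733. ] (63, 84, 35, 131) [ 0.42258463 -0.45853612  0.014     ]
w2 white [ 97.1  74.4 768. ] (81, 61, 33, 30) [ 0.35504457 -0.42822835  0.014     ]
w2 white [ 62.8  70.7 408. ] (51, 61, 24, 22) [ 0.35187905 -0.46009223  0.014     ]
w2 yellow [ 526.5  170.8 1741. ] (502, 148, 50, 47) [ 0.44716835 -0.00343892  0.014     ]
5.4 [ 0.60499772 -0.14403734  0.11444027]
now [ 122.6  208.2 2400.5] (94, 181, 58, 55) [ 0.61157834 -0.29636287  0.014     ]
now [ 317.4  200.3 1803. ] (293, 177, 50, 48) [ 0.6044285  -0.14305002  0.014     ]
now [161.3 161.6 213.5] (150, 149, 23, 27) [ 0.57448917 -0.26092904  0.014     ]
now [ 365.5   94.1 1121.5] (346, 75, 39, 39) [ 0.52543729 -0.10917177  0.014     ]
```

View pics/w4.png

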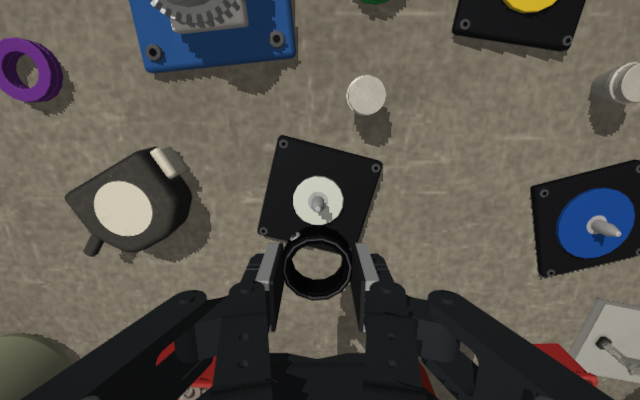

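The seat centre (317,200) is at (0.6044, -0.1431), within 1 mm of the TCP. Lowering.

Emit:
{"fn": "send_rows", "kwargs": {
  "increments": [
    {"dx": 0,"dy": 0.03,"dz": -1.2,"roll": 0,"claw": -1},
    {"dx": 0,"dy": 0.03,"dz": -2.4,"roll": 0,"claw": -1},
    {"dx": 0,"dy": 0.03,"dz": -3.2,"roll": 0,"claw": -1},
    {"dx": 0,"dy": 0.03,"dz": -3.6,"roll": 0,"claw": -1},
    {"dx": 0,"dy": 0.03,"dz": -3.7,"roll": 0,"claw": -1}
  ],
  "grip_force": 40
}}

```text
clock: 6.02
tcp_pos: [0.605, -0.1429, 0.0213]
orientation: [-0.0, -0.002, 1.0, 0.0]
wrist_force: [-0.3, 0.0, 0.3]
finger_gap: 0.0323
grip_force: 39.9
```

Emit:
{"fn": "send_rows", "kwargs": {
  "increments": [
    {"dx": 0,"dy": 0,"dz": -0.06,"roll": 0,"claw": -1},
    {"dx": 0,"dy": 0,"dz": -0.1,"roll": 0,"claw": -1},
    {"dx": 0,"dy": 0,"dz": -0.14,"roll": 0,"claw": -1},
    {"dx": 0,"dy": 0,"dz": -0.17,"roll": 0,"claw": -1},
    {"dx": 0,"dy": 0,"dz": -0.17,"roll": 0,"claw": -1}
  ]
}}

```text
clock: 6.65
tcp_pos: [0.6052, -0.1429, 0.0174]
orientation: [0.0, -0.002, 1.0, 0.0]
wrist_force: [0.3, 1.5, -1.2]
finger_gap: 0.0321
grip_force: 39.9
```

Emit:
{"fn": "send_rows", "kwargs": {
  "increments": [
    {"dx": 0,"dy": 0,"dz": -0.02,"roll": 0,"claw": -1},
    {"dx": 0,"dy": 0,"dz": -0.04,"roll": 0,"claw": -1},
    {"dx": 0,"dy": 0,"dz": -0.06,"roll": 0,"claw": -1},
    {"dx": 0,"dy": 0,"dz": -0.06,"roll": 0,"claw": -1},
    {"dx": 0,"dy": 0,"dz": -0.06,"roll": 0,"claw": -1}
  ],
  "grip_force": 40
}}

```text
clock: 7.28
tcp_pos: [0.6053, -0.1429, 0.0172]
orientation: [0.0, -0.002, 1.0, -0.0]
wrist_force: [-3.9, 1.4, 9.3]
finger_gap: 0.0318
grip_force: 40.7
```

Contact at the expected height. Releasing gently and rising.

Emit:
{"fn": "send_rows", "kwargs": {
  "increments": [
    {"dx": 0,"dy": 0,"dz": -0.03,"roll": 0,"claw": -0.1},
    {"dx": 0,"dy": 0,"dz": -0.03,"roll": 0,"claw": 0.1},
    {"dx": 0,"dy": 0,"dz": -0.03,"roll": 0,"claw": 0.25},
    {"dx": 0,"dy": 0,"dz": 0.4,"roll": 0,"claw": 0.3},
    {"dx": 0,"dy": 0,"dz": 1.6,"roll": 0,"claw": 0.3}
  ],
  "grip_force": 40
}}

```text
clock: 7.9
tcp_pos: [0.6039, -0.1425, 0.0551]
orientation: [-0.002, -0.002, 1.0, 0.001]
wrist_force: [1.1, -0.4, 0.8]
finger_gap: 0.0554
grip_force: 0.0
```

Emit:
{"fn": "send_rows", "kwargs": {
  "increments": [
    {"dx": 0,"dy": 0,"dz": 2,"roll": 0,"claw": 0.4},
    {"dx": 0,"dy": 0,"dz": 4,"roll": 0,"claw": 0.4},
    {"dx": -2,"dy": -1,"dz": 4,"roll": 0,"claw": 0.4},
    {"dx": -4.2,"dy": -2,"dz": 4,"roll": 0,"claw": 0.4},
    {"dx": -6.2,"dy": -3.05,"dz": 4,"roll": 0,"claw": 0.4}
  ]
}}

```text
clock: 8.52
tcp_pos: [0.4488, -0.2197, 0.1568]
orientation: [0.001, -0.003, 1.0, -0.0]
wrist_force: [0.3, -1.4, -0.4]
finger_gap: 0.0596
grip_force: 0.0
```

Emit:
{"fn": "send_rows", "kwargs": {
  "increments": [
    {"dx": 0,"dy": 0,"dz": 0,"roll": 0,"claw": 0.5},
    {"dx": 0,"dy": 0,"dz": 0,"roll": 0,"claw": 0.5},
    {"dx": 0,"dy": 0,"dz": 0,"roll": 0,"claw": 0.5},
    {"dx": 0,"dy": 0,"dz": 0,"roll": 0,"claw": 0.5},
    {"dx": 0,"dy": 0,"dz": 0,"roll": 0,"claw": 0.5}
  ]
}}

```text
clock: 9.15
tcp_pos: [0.4507, -0.2188, 0.1556]
orientation: [-0.0, -0.003, 1.0, 0.0]
wrist_force: [0.1, 0.5, 0.1]
finger_gap: 0.0641
grip_force: 0.0
```

Run:
```python
from workcell import *
from h import *
c=read_camera("wrist"); s=get_state(); print(s["clock"],s["tcp_pos"])
for b in blobs(c,"orange",300): print("now",np.round(b[:3],1),b[3],ray(c,b[0],b[1],.067))
t=read_camera("top")["image"][150:270,320:430]
cv2.imwrite("pics/w5.png",np.hstack([cv2.resize(c["image"],(640,400)),cv2.resize(t,(150,164)).repeat(1,0) if 0 else np.vstack([t,np.zeros((280,110,3),np.uint8)])]))
```

```text
9.2 [ 0.45055338 -0.21879386  0.15559582]
now [ 315.4  203.9 2486. ] (287, 176, 57, 57) [ 0.44936956 -0.219187    0.067     ]
now [182.5 171.  990.5] (164, 154, 37, 36) [ 0.42503341 -0.31534964  0.067     ]
```

View pics/w5.png

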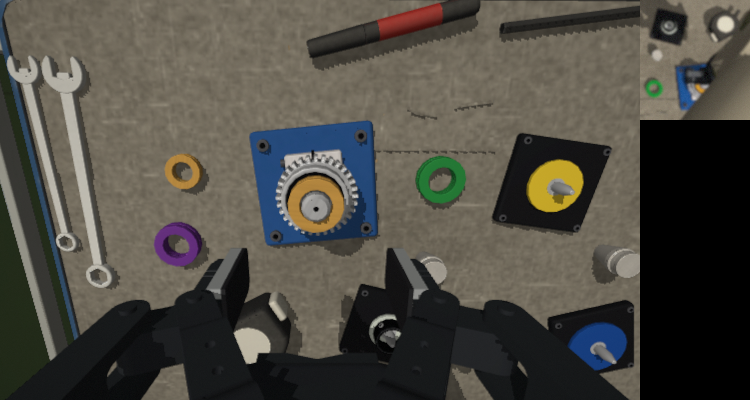

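The collar rings the pin on the white seat. The spacer ring at (315,204) is centred under the tool, so I'm taking it now.

Emit:
{"fn": "send_rows", "kwargs": {
  "increments": [
    {"dx": 0,"dy": 0,"dz": -1.6,"roll": 0,"claw": 0.5},
    {"dx": 0,"dy": -0.01,"dz": -3,"roll": 0,"claw": 0.4},
    {"dx": 0,"dy": -0.01,"dz": -3.7,"roll": 0,"claw": 0.4},
    {"dx": 0,"dy": -0.01,"dz": -3.92,"roll": 0,"claw": 0.4},
    {"dx": 0,"dy": -0.01,"dz": -3.92,"roll": 0,"claw": 0.3}
  ],
  "grip_force": 45
}}

```text
clock: 9.88
tcp_pos: [0.4503, -0.2195, 0.0579]
orientation: [-0.0, -0.002, 1.0, 0.0]
wrist_force: [0.9, -0.2, -0.5]
finger_gap: 0.0552
grip_force: 0.0
```

Emit:
{"fn": "send_rows", "kwargs": {
  "increments": [
    {"dx": 0,"dy": 0,"dz": 0,"roll": 0,"claw": 0.1},
    {"dx": 0,"dy": 0,"dz": 0,"roll": 0,"claw": -1},
    {"dx": 0,"dy": 0,"dz": 0,"roll": 0,"claw": -1},
    {"dx": 0,"dy": 0,"dz": 0,"roll": 0,"claw": -1},
    {"dx": 0,"dy": 0,"dz": 0,"roll": 0,"claw": -1}
  ]
}}

```text
clock: 10.5
tcp_pos: [0.451, -0.2199, 0.0593]
orientation: [0.001, -0.002, 1.0, -0.001]
wrist_force: [-0.1, 1.0, 5.4]
finger_gap: 0.0402
grip_force: 44.8
```

Emit:
{"fn": "send_rows", "kwargs": {
  "increments": [
    {"dx": 0,"dy": 0,"dz": 0,"roll": 0,"claw": -1},
    {"dx": 0,"dy": 0,"dz": 0.3,"roll": 0,"claw": -1},
    {"dx": 0,"dy": 0,"dz": 0.6,"roll": 0,"claw": -1},
    {"dx": 0,"dy": 0,"dz": 1.2,"roll": 0,"claw": -1},
    {"dx": 0,"dy": 0,"dz": 2,"roll": 0,"claw": -1}
  ]
}}

```text
clock: 11.12
tcp_pos: [0.45, -0.2193, 0.1087]
orientation: [-0.0, -0.002, 1.0, 0.0]
wrist_force: [-0.6, -0.2, -1.1]
finger_gap: 0.0397
grip_force: 45.5
```

Spacer gripped and off the shaft. Carrying it to the yellow stand.

Emit:
{"fn": "send_rows", "kwargs": {
  "increments": [
    {"dx": 0,"dy": 1.5,"dz": 0.2,"roll": 0,"claw": -1},
    {"dx": -0.09,"dy": 3.5,"dz": 0.2,"roll": 0,"claw": -1},
    {"dx": -0.09,"dy": 5.5,"dz": 0.2,"roll": 0,"claw": -1},
    {"dx": -0.09,"dy": 7.3,"dz": 0.2,"roll": 0,"claw": -1},
    {"dx": -0.09,"dy": 8.63,"dz": 0.2,"roll": 0,"claw": -1}
  ],
  "grip_force": 45
}}

```text
clock: 11.75
tcp_pos: [0.4479, -0.002, 0.1139]
orientation: [0.001, -0.003, 1.0, 0.0]
wrist_force: [-0.4, -0.1, -2.4]
finger_gap: 0.0395
grip_force: 45.6
```

Emit:
{"fn": "send_rows", "kwargs": {
  "increments": [
    {"dx": 0,"dy": 0,"dz": 0,"roll": 0,"claw": -1},
    {"dx": 0,"dy": 0,"dz": 0,"roll": 0,"claw": -1},
    {"dx": 0,"dy": 0,"dz": 0,"roll": 0,"claw": -1},
    {"dx": 0,"dy": 0,"dz": 0,"roll": 0,"claw": -1},
    {"dx": 0,"dy": 0,"dz": 0,"roll": 0,"claw": -1}
  ]
}}

```text
clock: 12.38
tcp_pos: [0.4479, -0.0043, 0.1128]
orientation: [-0.0, -0.002, 1.0, 0.0]
wrist_force: [0.4, 0.1, -1.3]
finger_gap: 0.0395
grip_force: 45.7
```

Run:
```python
from workcell import *
from h import *
c=read_camera("wrist"); s=get_state(); print(s["clock"],s["tcp_pos"],s["finger_gap"])
for b in blobs(c,"yellow",300): print("y",np.round(b[:3],1),b[3],ray(c,b[0],b[1],.014))
z=s["tcp_pos"][2]-.0043+.012
for b in blobs(c,"orange",300): print("o",np.round(b[:3],1),b[3],ray(c,b[0],b[1],z))
cv2.imwrite("pics/w6.png",c["image"])
```

```text
12.425 [ 0.44793285 -0.00412516  0.1127747 ] 0.03954333050592843
y [ 318.9  197.9 2648.5] (288, 170, 63, 53) [ 0.44490238 -0.00200278  0.014     ]
o [ 316.8  262.5 6321.5] (274, 217, 87, 91) [ 0.44496875 -0.00362165  0.1204747 ]
```

View pics/w6.png

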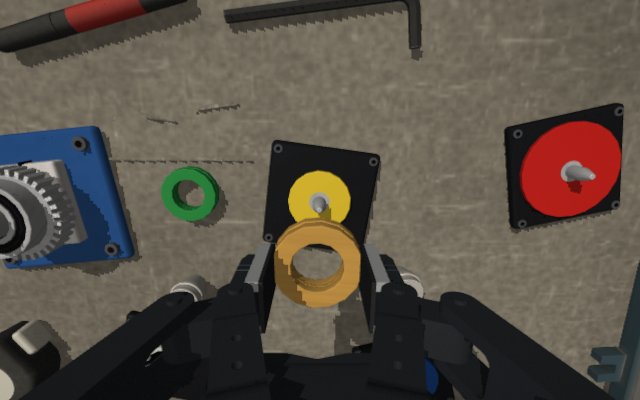

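The seat, slightly occluded at (319,198), lines up with the held spacer. I'm nudging +1 mm in y and lowering.

Emit:
{"fn": "send_rows", "kwargs": {
  "increments": [
    {"dx": 0,"dy": 0.04,"dz": -1.2,"roll": 0,"claw": -1},
    {"dx": 0,"dy": 0.04,"dz": -2.4,"roll": 0,"claw": -1},
    {"dx": 0,"dy": 0.04,"dz": -3.2,"roll": 0,"claw": -1},
    {"dx": 0,"dy": 0.04,"dz": -3.5,"roll": 0,"claw": -1},
    {"dx": 0,"dy": 0.04,"dz": -3.6,"roll": 0,"claw": -1}
  ],
  "grip_force": 45
}}

```text
clock: 13.05
tcp_pos: [0.448, -0.0028, 0.0228]
orientation: [-0.0, -0.002, 1.0, 0.0]
wrist_force: [-0.6, -0.4, -1.0]
finger_gap: 0.0396
grip_force: 45.7
```

Emit:
{"fn": "send_rows", "kwargs": {
  "increments": [
    {"dx": 0,"dy": 0,"dz": -0.04,"roll": 0,"claw": -1},
    {"dx": 0,"dy": 0,"dz": -0.08,"roll": 0,"claw": -1},
    {"dx": 0,"dy": 0,"dz": -0.12,"roll": 0,"claw": -1},
    {"dx": 0,"dy": 0,"dz": -0.15,"roll": 0,"claw": -1},
    {"dx": 0,"dy": 0,"dz": -0.15,"roll": 0,"claw": -1}
  ]
}}

```text
clock: 13.68
tcp_pos: [0.4479, -0.0027, 0.0191]
orientation: [-0.0, -0.002, 1.0, 0.0]
wrist_force: [-0.0, 0.4, -0.8]
finger_gap: 0.04
grip_force: 45.7
```

Emit:
{"fn": "send_rows", "kwargs": {
  "increments": [
    {"dx": 0,"dy": 0,"dz": -0.03,"roll": 0,"claw": -1},
    {"dx": 0,"dy": 0,"dz": -0.06,"roll": 0,"claw": -1},
    {"dx": 0,"dy": 0,"dz": -0.08,"roll": 0,"claw": -1},
    {"dx": 0,"dy": 0,"dz": -0.08,"roll": 0,"claw": -1},
    {"dx": 0,"dy": 0,"dz": -0.08,"roll": 0,"claw": -1}
  ],
  "grip_force": 45
}}

```text
clock: 14.3
tcp_pos: [0.4481, -0.0027, 0.0183]
orientation: [0.0, -0.002, 1.0, -0.0]
wrist_force: [-4.4, -0.1, 12.8]
finger_gap: 0.0393
grip_force: 47.1
```

Seated. Releasing and returning to the shaft.

Emit:
{"fn": "send_rows", "kwargs": {
  "increments": [
    {"dx": 0,"dy": 0,"dz": 0,"roll": 0,"claw": 0.1},
    {"dx": 0,"dy": 0,"dz": 0,"roll": 0,"claw": 0.3},
    {"dx": 0,"dy": 0,"dz": 0,"roll": 0,"claw": 0.45},
    {"dx": 0,"dy": 0,"dz": 0.4,"roll": 0,"claw": 0.5},
    {"dx": 0,"dy": 0,"dz": 1.6,"roll": 0,"claw": 0.5}
  ],
  "grip_force": 50
}}

```text
clock: 14.92
tcp_pos: [0.4465, -0.0024, 0.0567]
orientation: [-0.002, -0.002, 1.0, 0.0]
wrist_force: [0.9, 0.1, 0.1]
finger_gap: 0.0639
grip_force: 0.0
```

Emit:
{"fn": "send_rows", "kwargs": {
  "increments": [
    {"dx": 0,"dy": 0,"dz": 2.2,"roll": 0,"claw": 0.6},
    {"dx": 0,"dy": -1.5,"dz": 3.6,"roll": 0,"claw": 0.7},
    {"dx": 0.1,"dy": -4,"dz": 4,"roll": 0,"claw": 0.7},
    {"dx": 0.1,"dy": -6.4,"dz": 4,"roll": 0,"claw": 0.7},
    {"dx": 0.1,"dy": -8.65,"dz": 4,"roll": 0,"claw": 0.7}
  ]
}}

```text
clock: 15.55
tcp_pos: [0.4506, -0.2211, 0.1583]
orientation: [0.001, -0.002, 1.0, -0.0]
wrist_force: [1.5, -0.1, -0.4]
finger_gap: 0.0728
grip_force: 0.0
```

Emit:
{"fn": "send_rows", "kwargs": {
  "increments": [
    {"dx": 0,"dy": 0,"dz": 0,"roll": 0,"claw": 0.7},
    {"dx": 0,"dy": 0,"dz": 0,"roll": 0,"claw": 0.7},
    {"dx": 0,"dy": 0,"dz": 0,"roll": 0,"claw": 0.7},
    {"dx": 0,"dy": 0,"dz": 0,"roll": 0,"claw": 0.7},
    {"dx": 0,"dy": 0,"dz": 0,"roll": 0,"claw": 0.7}
  ]
}}

```text
clock: 16.18
tcp_pos: [0.4506, -0.2181, 0.1572]
orientation: [0.0, -0.003, 1.0, 0.0]
wrist_force: [0.4, -0.6, -0.5]
finger_gap: 0.0726
grip_force: 0.0
```

Run:
```python
from workcell import *
from h import *
c=read_camera("wrist"); s=get_state(); print(s["clock"],s["tcp_pos"])
print("block",proj(c,(.4505,-.219,.055)))
cv2.imwrite("pics/w7.png",c["image"])
```

```text
16.225 [ 0.45056521 -0.21824033  0.15718346]
block (np.float64(314.80728373963376), np.float64(200.2529032581299))
```

View pics/w7.png

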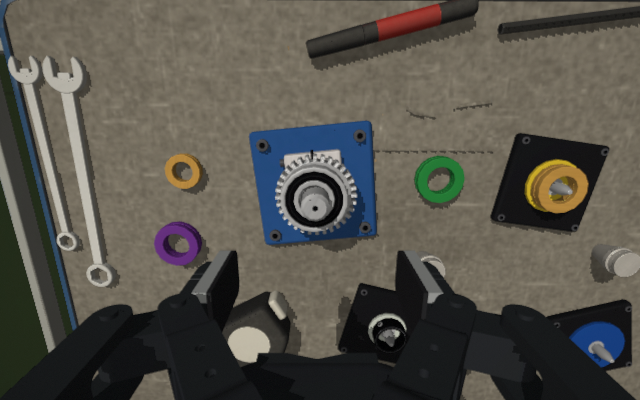

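Spacer sits on yellow around the pin. The bearing, centred at (315,200), is on the predicted axis, so I'm taking it.

Emit:
{"fn": "send_rows", "kwargs": {
  "increments": [
    {"dx": 0,"dy": -0.02,"dz": -1.8,"roll": 0,"claw": 0.7},
    {"dx": 0,"dy": -0.02,"dz": -3.4,"roll": 0,"claw": 0.65},
    {"dx": 0,"dy": -0.02,"dz": -4.2,"roll": 0,"claw": 0.6},
    {"dx": 0,"dy": -0.02,"dz": -4.45,"roll": 0,"claw": 0.6},
    {"dx": 0,"dy": -0.02,"dz": -4.45,"roll": 0,"claw": 0.5}
  ],
  "grip_force": 50
}}

```text
clock: 16.85
tcp_pos: [0.4506, -0.2194, 0.046]
orientation: [-0.0, -0.002, 1.0, 0.0]
wrist_force: [0.4, -0.3, 1.4]
finger_gap: 0.0639
grip_force: 0.0
```

Emit:
{"fn": "send_rows", "kwargs": {
  "increments": [
    {"dx": 0,"dy": 0,"dz": 0,"roll": 0,"claw": 0.4},
    {"dx": 0,"dy": 0,"dz": 0,"roll": 0,"claw": -1},
    {"dx": 0,"dy": 0,"dz": 0,"roll": 0,"claw": -1},
    {"dx": 0,"dy": 0,"dz": 0,"roll": 0,"claw": -1},
    {"dx": 0,"dy": 0,"dz": 0,"roll": 0,"claw": -1}
  ]
}}

```text
clock: 17.48
tcp_pos: [0.4513, -0.2201, 0.0479]
orientation: [0.001, -0.002, 1.0, -0.001]
wrist_force: [-1.1, 1.0, 8.8]
finger_gap: 0.0504
grip_force: 50.3
```

Emit:
{"fn": "send_rows", "kwargs": {
  "increments": [
    {"dx": 0,"dy": 0,"dz": 0,"roll": 0,"claw": -1},
    {"dx": 0,"dy": 0,"dz": 0.3,"roll": 0,"claw": -1},
    {"dx": 0,"dy": 0,"dz": 0.7,"roll": 0,"claw": -1},
    {"dx": 0,"dy": 0,"dz": 1.6,"roll": 0,"claw": -1},
    {"dx": 0,"dy": 0,"dz": 2.8,"roll": 0,"claw": -1}
  ]
}}

```text
clock: 18.1
tcp_pos: [0.45, -0.2191, 0.1165]
orientation: [-0.001, -0.002, 1.0, 0.0]
wrist_force: [-0.2, -0.3, -1.0]
finger_gap: 0.0506
grip_force: 52.8
```

Bearing gripped. Carrying it to the blue stand.

Emit:
{"fn": "send_rows", "kwargs": {
  "increments": [
    {"dx": 0.7,"dy": 1.2,"dz": 0,"roll": 0,"claw": -1},
    {"dx": 1.8,"dy": 3.1,"dz": 0,"roll": 0,"claw": -1},
    {"dx": 2.9,"dy": 5.0,"dz": 0,"roll": 0,"claw": -1},
    {"dx": 4.0,"dy": 6.9,"dz": 0,"roll": 0,"claw": -1},
    {"dx": 5.1,"dy": 8.8,"dz": 0,"roll": 0,"claw": -1}
  ],
  "grip_force": 50
}}

```text
clock: 18.73
tcp_pos: [0.5789, 0.0021, 0.1166]
orientation: [0.0, -0.002, 1.0, -0.0]
wrist_force: [1.2, -0.8, -1.6]
finger_gap: 0.0503
grip_force: 52.8
```

Emit:
{"fn": "send_rows", "kwargs": {
  "increments": [
    {"dx": 1.0,"dy": 1.7,"dz": 0,"roll": 0,"claw": -1},
    {"dx": 1.84,"dy": 3.13,"dz": 0,"roll": 0,"claw": -1},
    {"dx": 1.84,"dy": 3.13,"dz": 0,"roll": 0,"claw": -1},
    {"dx": 1.84,"dy": 3.13,"dz": 0,"roll": 0,"claw": -1},
    {"dx": 1.84,"dy": 3.13,"dz": 0,"roll": 0,"claw": -1}
  ]
}}

```text
clock: 19.35
tcp_pos: [0.6234, 0.0778, 0.116]
orientation: [-0.0, -0.002, 1.0, -0.0]
wrist_force: [-0.2, -0.4, -1.2]
finger_gap: 0.0501
grip_force: 52.8
```

Run:
```python
from workcell import *
from h import *
c=read_camera("wrist"); s=get_state(); print(s["clock"],s["tcp_pos"],s["finger_gap"])
for b in blobs(c,"blue",300): print("b",np.round(b[:3],1),b[3],ray(c,b[0],b[1],.014))
p=s["tcp_pos"]; print(proj(c,(p[0],p[1],p[2]-.0069+.014)), proj(c,(.6236,.0791,.014)))
cv2.imwrite("pics/w8.png",c["image"])
```

```text
19.4 [0.62344993 0.07767369 0.11600243] 0.05037178547634176
b [ 320.   190.7 3127. ] (282, 163, 76, 52) [0.61538601 0.08077288 0.014     ]
(np.float64(315.27869216298626), np.float64(267.91569074868335)) (np.float64(317.76205940262014), np.float64(200.81799283208755))
```

View pics/w8.png

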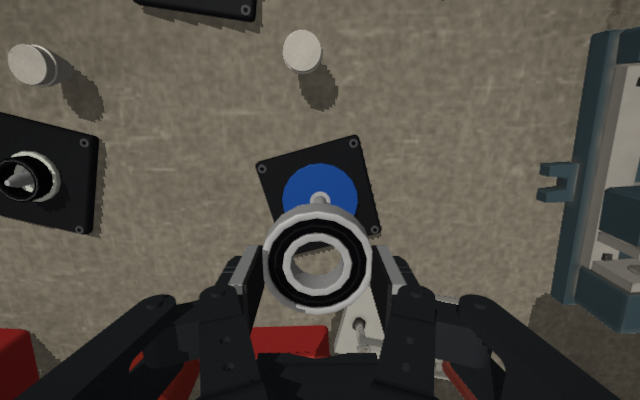

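The bearing is held level above the blue seat (320,199). Nudging +2 mm in y and lowering.

Emit:
{"fn": "send_rows", "kwargs": {
  "increments": [
    {"dx": 0,"dy": 0.08,"dz": -1.2,"roll": 0,"claw": -1},
    {"dx": 0,"dy": 0.08,"dz": -2.4,"roll": 0,"claw": -1},
    {"dx": 0,"dy": 0.08,"dz": -3.2,"roll": 0,"claw": -1},
    {"dx": 0,"dy": 0.08,"dz": -3.55,"roll": 0,"claw": -1},
    {"dx": 0,"dy": 0.08,"dz": -3.65,"roll": 0,"claw": -1}
  ],
  "grip_force": 50
}}

```text
clock: 20.02
tcp_pos: [0.6238, 0.0802, 0.0246]
orientation: [-0.0, -0.002, 1.0, 0.0]
wrist_force: [0.3, 0.6, -1.4]
finger_gap: 0.0505
grip_force: 52.8
```

Emit:
{"fn": "send_rows", "kwargs": {
  "increments": [
    {"dx": 0,"dy": 0,"dz": -0.04,"roll": 0,"claw": -1},
    {"dx": 0,"dy": 0,"dz": -0.08,"roll": 0,"claw": -1},
    {"dx": 0,"dy": 0,"dz": -0.12,"roll": 0,"claw": -1},
    {"dx": 0,"dy": 0,"dz": -0.15,"roll": 0,"claw": -1},
    {"dx": 0,"dy": 0,"dz": -0.15,"roll": 0,"claw": -1}
  ]
}}

```text
clock: 20.65
tcp_pos: [0.6241, 0.0809, 0.0211]
orientation: [0.0, -0.002, 1.0, 0.0]
wrist_force: [0.4, -0.7, 0.3]
finger_gap: 0.0502
grip_force: 53.0
```

Emit:
{"fn": "send_rows", "kwargs": {
  "increments": [
    {"dx": 0,"dy": 0,"dz": -0.03,"roll": 0,"claw": -1},
    {"dx": 0,"dy": 0,"dz": -0.05,"roll": 0,"claw": -1},
    {"dx": 0,"dy": 0,"dz": -0.06,"roll": 0,"claw": -1},
    {"dx": 0,"dy": 0,"dz": -0.06,"roll": 0,"claw": -1},
    {"dx": 0,"dy": 0,"dz": -0.06,"roll": 0,"claw": -1}
  ],
  "grip_force": 50
}}

```text
clock: 21.28
tcp_pos: [0.6241, 0.0809, 0.021]
orientation: [0.001, -0.002, 1.0, 0.0]
wrist_force: [-3.4, 1.0, 9.0]
finger_gap: 0.0503
grip_force: 54.4
```

Seated. Releasing and going back for the gear.

Emit:
{"fn": "send_rows", "kwargs": {
  "increments": [
    {"dx": 0,"dy": 0,"dz": 0,"roll": 0,"claw": 0.35},
    {"dx": 0,"dy": 0,"dz": 0,"roll": 0,"claw": 0.5},
    {"dx": 0,"dy": 0,"dz": 0,"roll": 0,"claw": 0.65},
    {"dx": 0,"dy": 0,"dz": 0.4,"roll": 0,"claw": 0.7},
    {"dx": 0,"dy": 0,"dz": 1.6,"roll": 0,"claw": 0.7}
  ],
  "grip_force": 60
}}

```text
clock: 21.9
tcp_pos: [0.6224, 0.0808, 0.0584]
orientation: [-0.002, -0.002, 1.0, 0.0]
wrist_force: [-0.5, -0.2, 0.5]
finger_gap: 0.0726
grip_force: 0.0
```

Emit:
{"fn": "send_rows", "kwargs": {
  "increments": [
    {"dx": 0,"dy": 0,"dz": 2.2,"roll": 0,"claw": 0.9},
    {"dx": -0.8,"dy": -1.4,"dz": 3.6,"roll": 0,"claw": 1},
    {"dx": -1.9,"dy": -3.3,"dz": 4,"roll": 0,"claw": 1},
    {"dx": -3.0,"dy": -5.2,"dz": 4,"roll": 0,"claw": 1},
    {"dx": -4.1,"dy": -7.1,"dz": 4,"roll": 0,"claw": 1}
  ]
}}

```text
clock: 22.52
tcp_pos: [0.5209, -0.098, 0.1605]
orientation: [0.001, -0.003, 1.0, -0.0]
wrist_force: [-0.0, -1.5, -0.4]
finger_gap: 0.0858
grip_force: 0.0
```

Emit:
{"fn": "send_rows", "kwargs": {
  "increments": [
    {"dx": -1.1,"dy": -1.9,"dz": 0,"roll": 0,"claw": 1},
    {"dx": -2.2,"dy": -3.8,"dz": 0,"roll": 0,"claw": 1},
    {"dx": -2.86,"dy": -4.88,"dz": 0,"roll": 0,"claw": 1},
    {"dx": -2.86,"dy": -4.88,"dz": 0,"roll": 0,"claw": 1},
    {"dx": -2.86,"dy": -4.88,"dz": 0,"roll": 0,"claw": 1}
  ]
}}

```text
clock: 23.15
tcp_pos: [0.4502, -0.2185, 0.1598]
orientation: [0.0, -0.002, 1.0, 0.0]
wrist_force: [-0.4, 0.6, 0.2]
finger_gap: 0.0855
grip_force: 0.0
```

Run:
```python
from workcell import *
from h import *
c=read_camera("wrist"); s=get_state(); print(s["clock"],s["tcp_pos"])
print("block",proj(c,(.4505,-.219,.041)))
cv2.imwrite("pics/w9.png",c["image"])
```

```text
23.2 [ 0.45036738 -0.21806491  0.15962627]
block (np.float64(315.42110763484675), np.float64(194.9683966240907))
```

View pics/w9.png

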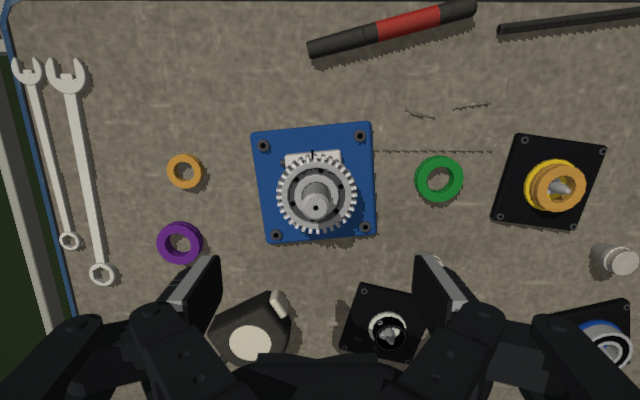

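The bearing is on blue (lower right). The bare gear at (316,195) is on the axis, so I'm descending around it.

Emit:
{"fn": "send_rows", "kwargs": {
  "increments": [
    {"dx": 0,"dy": -0.03,"dz": -2,"roll": 0,"claw": 1},
    {"dx": 0,"dy": -0.03,"dz": -3.6,"roll": 0,"claw": 1},
    {"dx": 0,"dy": -0.03,"dz": -4.5,"roll": 0,"claw": 1},
    {"dx": 0,"dy": -0.03,"dz": -5.1,"roll": 0,"claw": 1},
    {"dx": 0,"dy": -0.03,"dz": -5.25,"roll": 0,"claw": 1}
  ],
  "grip_force": 60
}}

```text
clock: 23.82
tcp_pos: [0.45, -0.2186, 0.0275]
orientation: [-0.0, -0.003, 1.0, 0.0]
wrist_force: [0.3, -0.6, 0.3]
finger_gap: 0.085
grip_force: 0.0
```

Emit:
{"fn": "send_rows", "kwargs": {
  "increments": [
    {"dx": 0,"dy": 0,"dz": 0,"roll": 0,"claw": 0.8},
    {"dx": 0,"dy": 0,"dz": 0,"roll": 0,"claw": -1},
    {"dx": 0,"dy": 0,"dz": 0,"roll": 0,"claw": -1},
    {"dx": 0,"dy": 0,"dz": 0,"roll": 0,"claw": -1},
    {"dx": 0,"dy": 0,"dz": 0,"roll": 0,"claw": -1}
  ]
}}

```text
clock: 24.45
tcp_pos: [0.4509, -0.2197, 0.0301]
orientation: [0.001, -0.002, 1.0, -0.0]
wrist_force: [-1.3, 3.4, 9.5]
finger_gap: 0.0641
grip_force: 63.4
```

Run:
```python
from workcell import *
from h import *
c=read_camera("wrist"); s=get_state(); print(s["clock"],s["tcp_pos"],s["wrist_force"],s["finger_gap"],s["grip_force"])
cv2.imwrite("pics/w10.png",cv2.resize(c["image"][130:400,120:520],None,fx=2,fy=2))
```

```text
24.5 [ 0.45089707 -0.21964969  0.03014282] [-2.6314025   2.6081044   9.16310157] 0.06403195394814543 63.4438731148839
```

View pics/w10.png

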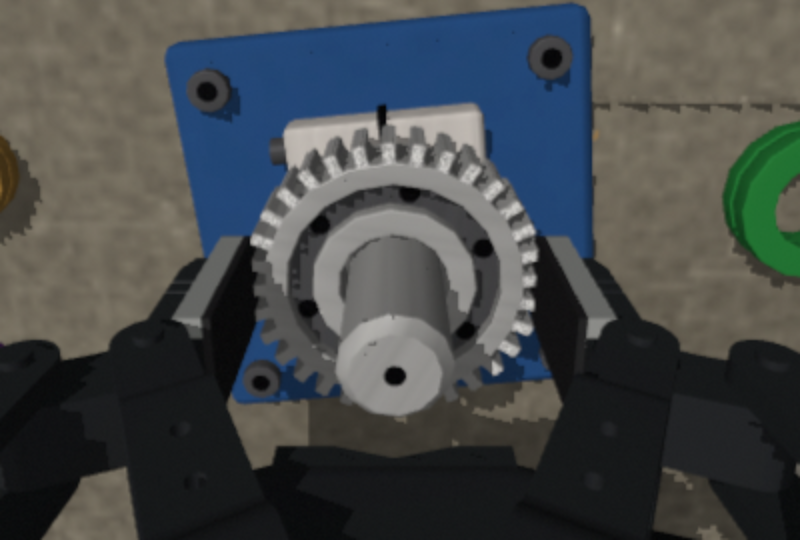

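The gear is gripped centrally across its teeth. Lifting and carrying it to the red stand.

Emit:
{"fn": "send_rows", "kwargs": {
  "increments": [
    {"dx": 0,"dy": 0,"dz": 0.3,"roll": 0,"claw": -1},
    {"dx": 0,"dy": 0,"dz": 0.8,"roll": 0,"claw": -1},
    {"dx": 0,"dy": 0,"dz": 1.8,"roll": 0,"claw": -1},
    {"dx": 0,"dy": 0,"dz": 2.8,"roll": 0,"claw": -1},
    {"dx": 0,"dy": 0,"dz": 3.4,"roll": 0,"claw": -1}
  ],
  "grip_force": 60
}}

```text
clock: 25.12
tcp_pos: [0.4505, -0.2199, 0.115]
orientation: [0.001, -0.002, 1.0, -0.001]
wrist_force: [0.7, -0.1, -2.2]
finger_gap: 0.0641
grip_force: 66.7
```

Emit:
{"fn": "send_rows", "kwargs": {
  "increments": [
    {"dx": -0.1,"dy": 1,"dz": 0,"roll": 0,"claw": -1},
    {"dx": -0.2,"dy": 2.8,"dz": 0,"roll": 0,"claw": -1},
    {"dx": -0.3,"dy": 4.6,"dz": 0,"roll": 0,"claw": -1},
    {"dx": -0.4,"dy": 6.4,"dz": 0,"roll": 0,"claw": -1},
    {"dx": -0.5,"dy": 8.2,"dz": 0,"roll": 0,"claw": -1}
  ]
}}

```text
clock: 25.75
tcp_pos: [0.4371, -0.0131, 0.1133]
orientation: [0.0, -0.002, 1.0, 0.0]
wrist_force: [0.8, 0.4, -2.3]
finger_gap: 0.0637
grip_force: 66.7
```

Emit:
{"fn": "send_rows", "kwargs": {
  "increments": [
    {"dx": -0.2,"dy": 2,"dz": 0,"roll": 0,"claw": -1},
    {"dx": -0.3,"dy": 4,"dz": 0,"roll": 0,"claw": -1},
    {"dx": -0.5,"dy": 6,"dz": 0,"roll": 0,"claw": -1},
    {"dx": -0.6,"dy": 7.4,"dz": 0,"roll": 0,"claw": -1},
    {"dx": -0.6,"dy": 8.1,"dz": 0,"roll": 0,"claw": -1}
  ]
}}

```text
clock: 26.38
tcp_pos: [0.4218, 0.1899, 0.1132]
orientation: [-0.0, -0.004, 1.0, 0.0]
wrist_force: [-0.1, -1.0, -2.6]
finger_gap: 0.0643
grip_force: 66.8
```

Emit:
{"fn": "send_rows", "kwargs": {
  "increments": [
    {"dx": 0,"dy": 0,"dz": 0,"roll": 0,"claw": -1},
    {"dx": 0,"dy": 0,"dz": 0,"roll": 0,"claw": -1},
    {"dx": 0,"dy": 0,"dz": 0,"roll": 0,"claw": -1},
    {"dx": 0,"dy": 0,"dz": 0,"roll": 0,"claw": -1},
    {"dx": 0,"dy": 0,"dz": 0,"roll": 0,"claw": -1}
  ]
}}

```text
clock: 27.0
tcp_pos: [0.4225, 0.1876, 0.1131]
orientation: [0.0, -0.002, 1.0, 0.0]
wrist_force: [-0.2, -0.4, -2.9]
finger_gap: 0.0637
grip_force: 66.8
```

Run:
```python
from workcell import *
from h import *
c=read_camera("wrist"); s=get_state(); print(s["clock"],s["tcp_pos"],s["finger_gap"],s["wrist_force"])
for b in blobs(c,"red",300): print("r",np.round(b[:3],1),b[3],ray(c,b[0],b[1],.014))
p=s["tcp_pos"]; print(proj(c,(p[0],p[1],p[2]+.011)), proj(c,(.4226,.1885,.014)),proj(c,(.4226+.037,.1885,.014)),proj(c,(.4226-.037,.1885,.014)))
cv2.imwrite("pics/w11.png",c["image"])
```

```text
27.05 [0.42249479 0.18773226 0.11308309] 0.06371386888146013 [-0.29503975 -0.7694678  -3.21784487]
r [ 318.1  185.1 4178. ] (271, 154, 95, 57) [0.40937974 0.18922835 0.014     ]
(np.float64(315.5927292778283), np.float64(271.82495154645727)) (np.float64(317.103225910422), np.float64(201.60342094419764)) (np.float64(316.9117496732583), np.float64(245.34842943999536)) (np.float64(317.31143084159936), np.float64(154.03654466681053))
```

View pics/w11.png

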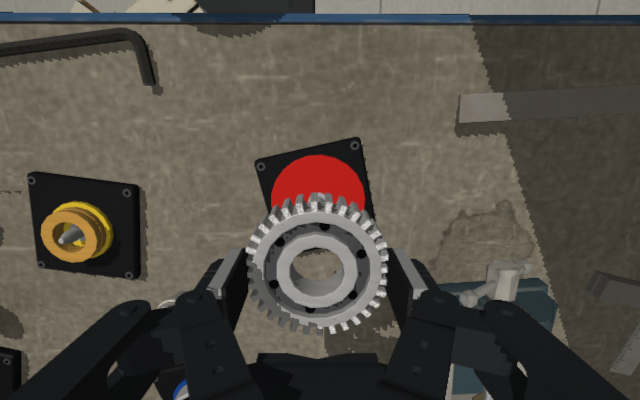

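The gear is above the red seat: the seat's top edge at row 154 matches the prediction exactly. Lowering.

Emit:
{"fn": "send_rows", "kwargs": {
  "increments": [
    {"dx": 0,"dy": 0.04,"dz": -1.2,"roll": 0,"claw": -1},
    {"dx": 0,"dy": 0.04,"dz": -2.4,"roll": 0,"claw": -1},
    {"dx": 0,"dy": 0.04,"dz": -3.2,"roll": 0,"claw": -1},
    {"dx": 0,"dy": 0.04,"dz": -3.55,"roll": 0,"claw": -1},
    {"dx": 0,"dy": 0.04,"dz": -3.65,"roll": 0,"claw": -1}
  ],
  "grip_force": 60
}}

```text
clock: 27.68
tcp_pos: [0.4224, 0.189, 0.0217]
orientation: [-0.0, -0.002, 1.0, -0.0]
wrist_force: [0.8, 0.1, -1.9]
finger_gap: 0.064
grip_force: 66.8
```

Emit:
{"fn": "send_rows", "kwargs": {
  "increments": [
    {"dx": 0,"dy": 0,"dz": -0.04,"roll": 0,"claw": -1},
    {"dx": 0,"dy": 0,"dz": -0.08,"roll": 0,"claw": -1},
    {"dx": 0,"dy": 0,"dz": -0.11,"roll": 0,"claw": -1},
    {"dx": 0,"dy": 0,"dz": -0.14,"roll": 0,"claw": -1},
    {"dx": 0,"dy": 0,"dz": -0.14,"roll": 0,"claw": -1}
  ]
}}

```text
clock: 28.3
tcp_pos: [0.4224, 0.1891, 0.0184]
orientation: [0.0, -0.002, 1.0, 0.0]
wrist_force: [-1.6, 0.1, -2.7]
finger_gap: 0.0639
grip_force: 66.8
```

Emit:
{"fn": "send_rows", "kwargs": {
  "increments": [
    {"dx": 0,"dy": 0,"dz": -0.03,"roll": 0,"claw": -1},
    {"dx": 0,"dy": 0,"dz": -0.05,"roll": 0,"claw": -1},
    {"dx": 0,"dy": 0,"dz": -0.06,"roll": 0,"claw": -1},
    {"dx": 0,"dy": 0,"dz": -0.06,"roll": 0,"claw": -1},
    {"dx": 0,"dy": 0,"dz": -0.06,"roll": 0,"claw": -1}
  ],
  "grip_force": 60
}}

```text
clock: 28.92
tcp_pos: [0.4225, 0.1891, 0.0182]
orientation: [0.0, -0.002, 1.0, 0.0]
wrist_force: [-4.7, -1.6, 13.2]
finger_gap: 0.0641
grip_force: 68.9
```

Seated. Releasing, rising, and backing off toward the start side for a final look.

Emit:
{"fn": "send_rows", "kwargs": {
  "increments": [
    {"dx": 0,"dy": 0,"dz": 0,"roll": 0,"claw": 0.7},
    {"dx": 0,"dy": 0,"dz": 0,"roll": 0,"claw": 0.85},
    {"dx": 0,"dy": 0,"dz": 0,"roll": 0,"claw": 0.95},
    {"dx": 0,"dy": 0,"dz": 0.2,"roll": 0,"claw": 1},
    {"dx": 0,"dy": 0,"dz": 1.0,"roll": 0,"claw": 1}
  ],
  "grip_force": 60
}}

```text
clock: 29.55
tcp_pos: [0.4213, 0.1888, 0.0413]
orientation: [-0.001, -0.002, 1.0, -0.0]
wrist_force: [-0.3, -0.0, 0.2]
finger_gap: 0.0857
grip_force: 0.0
```

Emit:
{"fn": "send_rows", "kwargs": {
  "increments": [
    {"dx": 0,"dy": 0,"dz": 1.5,"roll": 0,"claw": 1},
    {"dx": 0,"dy": 0,"dz": 3.5,"roll": 0,"claw": 1},
    {"dx": 0,"dy": 0,"dz": 5.5,"roll": 0,"claw": 1},
    {"dx": 0,"dy": 0,"dz": 7.2,"roll": 0,"claw": 1},
    {"dx": 0,"dy": 0,"dz": 7.2,"roll": 0,"claw": 1}
  ]
}}

```text
clock: 30.18
tcp_pos: [0.4247, 0.1897, 0.2257]
orientation: [0.004, -0.002, 1.0, 0.001]
wrist_force: [-0.0, 0.9, -0.7]
finger_gap: 0.0854
grip_force: 0.0
```

Emit:
{"fn": "send_rows", "kwargs": {
  "increments": [
    {"dx": -0.4,"dy": 2,"dz": 0,"roll": 0,"claw": 1},
    {"dx": -0.9,"dy": 4,"dz": 0,"roll": 0,"claw": 1},
    {"dx": -1.4,"dy": 6,"dz": 0,"roll": 0,"claw": 1},
    {"dx": -1.8,"dy": 7.5,"dz": 0,"roll": 0,"claw": 1},
    {"dx": -1.8,"dy": 7.5,"dz": 0,"roll": 0,"claw": 1}
  ]
}}

```text
clock: 30.8
tcp_pos: [0.376, 0.3783, 0.2204]
orientation: [-0.001, -0.004, 1.0, -0.0]
wrist_force: [0.4, -0.7, -0.8]
finger_gap: 0.0852
grip_force: 0.0
```

Run:
```python
from workcell import *
from h import *
c=read_camera("top"); s=read_camera("scene"); st=get_state(); print(st["clock"],st["tcp_pos"])
a=cv2.resize(c["image"][145:275,190:410],None,fx=3.6,fy=3.6,interpolation=cv2.INTER_CUBIC)[:, :792]
b=cv2.resize(s["image"][175:245,195:395],None,fx=1.9,fy=1.9,interpolation=cv2.INTER_CUBIC)
o=np.zeros((a.shape[0]+b.shape[0],a.shape[1],3),np.uint8); o[:a.shape[0]]=a; o[a.shape[0]:,:b.shape[1]]=b
print(o.shape); cv2.imwrite("pics/f.png",o)
```

```text
30.9 [0.37680541 0.37619107 0.22077843]
(601, 792, 3)
```

View pics/f.png

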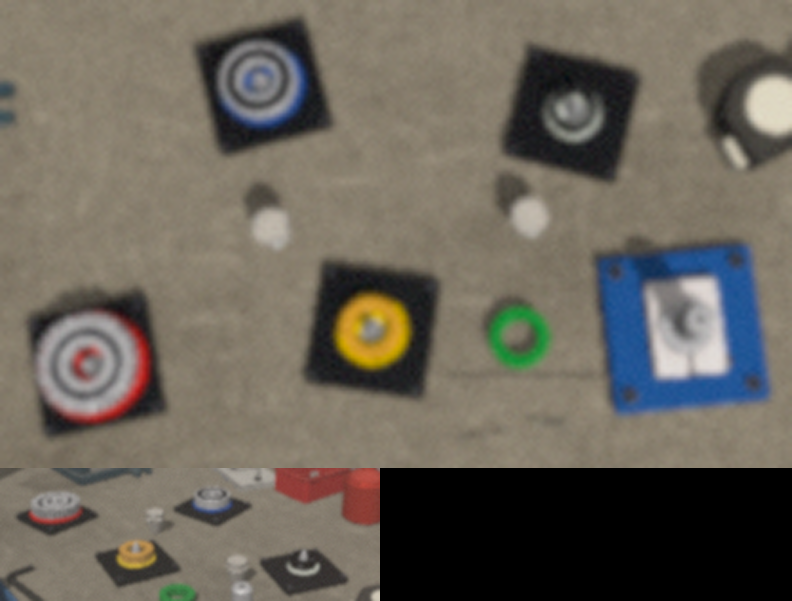

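All four parts lie flat over their pins: red at (90,360), yellow (372,330), blue (260,82) and white (575,105). The shaft is bare, so I'm handing in.

```bash
python3 -c "
from workcell import *
print(hand_in())"
```

```text
the job is handed in; nothing more can be done
None
```

The shaft is stripped and the job handed in at about 31 s: collar on white, spacer on yellow, bearing on blue and gear on red, each lowered until it touched its seat and lying flat over its pin in the final pictures.

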